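Slide the tip box down the guide lane

TASK

Load the pipette-tip box into the guide lane: push it along the worktop with the fingers, in between the two low rails and on until its leading end is fully home against the stop block at the far end, sitting square. Only push it, gently: do not grip, lift or tip it. Neither the box nor the robot may touch either rail, and the vials, beaker and flask standing around are to be left alone.

Things in the scene. Friction and masses are not known exactly. Their poses are not given: they have to be found in the camera images.
- tip_box: Blue box of pipette tips under a closed clear lid, loose, 0.17 to 0.35 kg. 120 mm long along its own y (end faces at y = -60, +60 mm), 72 mm high; upright long sides at x = -40 and +45 mm. Origin on the underside. Starts before the lane's mouth, up to 35 mm to one side and turned up to 0.3 rad, +y end leading. Slides under 1 to 4 N and stops when no longer pushed.
- tip_box_mid (a point): Centre of the tip box's underside (midway between its long sides and between its ends); same axes as the box. Fully home it lies 140 mm along the lane's x, with lane y = 0 when centred between the rails.
- guide_lane: Fixed aluminium lane on the bare worktop, open at the mouth. Origin on the worktop in the middle of the mouth; x runs down the lane (the way to push, roughly to the robot's left), y to the left of that, z up. 108 mm free between the rails (inner faces at y = +-54 mm), so 11.5 mm each side of the box. A stop block 30 mm high closes the far end, face at x = 200 mm.
- rail_left: Rail on the lane's +y side, nearer the robot: 10 mm thick, 15 mm high, 224 mm long from the mouth, fixed; a 3 mm high screw flange reaches 15 mm further out. Origin on the worktop at the mouth end, middle of its thickness; axes as the lane's.
- rail_right: The same rail on the lane's -y side, farther from the robot, flange on its outer side.
- vial_1: Small vial with black cap, 27 mm across, 68 mm high, between robot and lane; leave alone. Origin under its centre.
- vial_2: Another such vial; leave alone. Origin under its centre.
- beaker: Clear beaker, 55 mm across, 71 mm high, between robot and lane; leave alone. Origin under its centre.
- flask: Round flask with a long neck, 62 mm across, 138 mm high, beyond the lane; leave alone. Origin under its centre.
Things that resemble listed ones, but are neither listed nor needed, are in the scene too. What is shaped like the tip_box but black is not meant.

How it is judged:
By the outcome, as a careful person would: the job done as asked, in the order asked, and still so for the second after the job is handed in, with the robot touching nothing.
It also fails if it takes over 72 s, if anything falls off the work surface, if the arm or the gripper's body presses on something with over 40 N, if the wrist force passes 120 N, or if a joint passes its speed limit or range.

ROBOT

A 7-joint arm with a two-finger parallel gripper is mounted at the origin on a cart in front of the work surface, level with it; the furniture and walls round the work are solid. World frame = base frame: x ahead of the robot, y to its left, z up, the work surface at z = 0. Lengths are in m, angles in rad, forces in N, time in s.
With the tool pointing down it reaches from about 0.425 to 0.975 m from the base axis. Payload 16.7 kg.
Tool frame: the origin (TCP) lies at the very end of the fingers, on their centre line; the grasp point (between the pads) lies 19 mm behind it (env.grasp_offset is the distance from the TCP to the grasp point, in m); x points along the fingers, y is the direction in which the jaws open and shut, and the axes are right-handed (so a half turn about x gives the same grasp; the last joint's range is limited). The gripper opens to 85 mm and grips with 20 to 120 N. Pads are 22 mm wide; open, the fingers measure 114 mm over their backs; the gripper's body (76 mm by 85 mm) begins 54 mm behind the grasp point. The pads swing forward as they close: fully open they stand 13 mm farther back than shut.
Start: joints at [1.077, 0.426, 0.074, 1.606, -0.034, 1.111, -0.067], TCP at [0.227, -0.635, 0.231] pointing down, gripper open.
Joint ranges: [-2.85, 2.85], [-0.5, 2.14], [-1.23, 1.37], [0.21, 2.46], [-1.02, 4.16], [0.16, 2.05], [-2.73, 2.73]. Speed limits (rad/s): [1.89, 1.89, 2.39, 2.39, 3.01, 3.01, 3.01].

INTERFACE

Orientations are given as a unit quaternion [w, x, y, z].
In Python, from workcell import env, cams, workorder gives the robot as it stands. The module is installed in compiled form; this text tells all that it offers.
- The arm moves only by the shell command python3 -m crank 'ROWS' [OPENING]. ROWS is JSON, a list of rows, each an object with "offset": the shift along the tool's x, y, z in mm, a list of three; "dr": the turn, a rotation vector about the tool's x, y, z in rad, a list of three. In form: [{"offset": [x, y, z], "dr": [ax, ay, az]}, ...]. A call has 1 to 8 rows; each row is the pose to reach, as a shift and turn from the pose commanded when the call began, along the tool's axes at that moment; what a row does not reach only later rows make up. A row lasts 1/10 s, in which the tool goes at most 50 mm and 8.59 degrees, less where a joint would pass 70% of its speed; a pose out of reach is approached as far as the arm can. A call with a gripper value outside its range is refused whole. OPENING is the opening in per cent of the stroke, from 0 (shut) to 100 (fully open), set as the call begins (- or left out, the last holds). The fingers move at their own pace and stop on an object; the grip force is fixed at half the most. Time passes only in rows, so rows that repeat a pose let the fingers close. It gives the time, the measured TCP pose, the force and the opening at its end, in the units of the state.
- env.get_state(): the state, without advancing time (a new reading comes with each control period).
- cams.read_camera(name): name is "scene" or "top"; returns (picture, depth): 480x640x3 uint8, red, green, blue; 480x640 float32, m along the optical axis (not along the pixel's ray), 0 where there is no reading.
- cams.camera_params(name): a dict with "fx", "fy", "cx", "cy" (pixels), "k1" (the pictures are not rectified: a ray, as slopes to the right and down, at radius r is drawn at 1 + k1 r^2 times it, then the intrinsics apply), "camera_from_world" (4x4, takes a point from world to camera coordinates). Camera axes: x right, y down, z forward; pixel columns grow to the right and rows downward; lengths in m; the calibration is good to about 2 mm. A picture is of the moment at which its call begins. camera_params takes no time and is no camera call.
- workorder.close_job(): hands the job in, once; it reports no verdict.
The state is a dict: "clock": time; "joint_pos": joint angles; "dq": joint speeds; "effort": joint torques, N m; "tool_pos": TCP position; "tcp_rot": TCP orientation; "ft_force": force on the tool from outside, world axes, zero at the start; "torque": the same for the moment, N m; "width": finger opening in m.
Only numpy, scipy, OpenCV 4.12 (cv2) and the standard library are available. Lean on these libraries where they do the work, as an engineer would, in place of code of your own. Each camera call takes 0.05 s, during which the arm holds its last target. There are 200 camera calls.

## Working session

There is one attempt and no reset: what is moved stays moved. The work goes in short steps, Python scripts to look and compute and a shell command to move; the robot and the scene stay as the last step left them, time stands still between calls to the robot, and variables do not carry over. Pictures are saved under pics/ and viewed, about 8 in all and at most 12, crops included, and the job is handed in when it is done.

```bash
mkdir -p pics; cat > h.py <<'E'
import numpy as np, cv2
from workcell import env, cams, workorder
def grab(n,fn):
    im,d=cams.read_camera(n); cv2.imwrite(f'pics/{fn}.png',im[:,:,::-1]); np.save(f'pics/{fn}.npy',d); return im,d
def w(n,u,v,z=None,d=None):
    p=cams.camera_params(n); x=(u-p['cx'])/p['fx']; y=(v-p['cy'])/p['fy']
    a,b=x,y
    for _ in range(20):
        s=1+p['k1']*(a*a+b*b); a,b=x/s,y/s
    T=np.linalg.inv(p['camera_from_world']); r=T[:3,:3]@[a,b,1]; o=T[:3,3]
    return o+r*(d if d else (z-o[2])/r[2])
def px(n,P):
    p=cams.camera_params(n); c=p['camera_from_world']@np.r_[P,1]; a,b=c[:2]/c[2]; s=1+p['k1']*(a*a+b*b)
    return p['fx']*a*s+p['cx'],p['fy']*b*s+p['cy']
E
python3 - <<'E'
from h import *
for n in('scene','top'):
    grab(n,n+'0'); p=cams.camera_params(n); print(n,p['fx'],p['k1'],np.linalg.inv(p['camera_from_world']).round(3))
s=env.get_state(); print({k:np.round(v,3) for k,v in s.items()})
E
```

```text
scene 569.8157780181765 -0.12849017644936314 [[-0.689 -0.408  0.6   -0.197]
 [-0.725  0.415 -0.55   0.743]
 [-0.024 -0.813 -0.581  0.807]
 [ 0.     0.     0.     1.   ]]
top 604.0804611377055 0.059140120412154586 [[ 0.017 -0.983  0.18   0.298]
 [-1.    -0.017  0.     0.012]
 [ 0.003 -0.18  -0.984  1.625]
 [ 0.     0.     0.     1.   ]]
{'clock': np.float64(0.1), 'joint_pos': array([ 1.077,  0.427,  0.074,  1.607, -0.034,  1.111, -0.067]), 'dq': array([-0.001, -0.001,  0.   , -0.002, -0.001, -0.001,  0.001]), 'effort': array([ 9.0000e-03, -9.5153e+01,  3.7730e+00, -4.6440e+01,  2.0000e-02,
        6.0000e-03,  0.0000e+00]), 'tool_pos': array([ 0.227, -0.635,  0.231]), 'tcp_rot': array([-0.121, -0.697, -0.121,  0.697]), 'ft_force': array([-0.704,  0.039, -0.336]), 'torque': array([-0.002, -0.007,  0.004]), 'width': np.float64(0.085)}
```

View pics/top0.png

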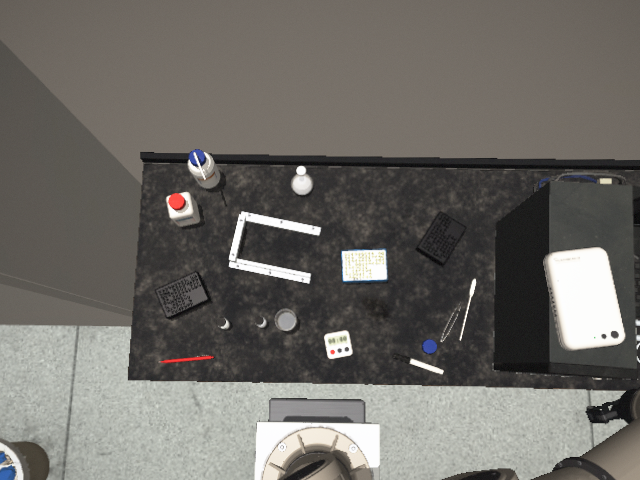

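View pics/scene0.png

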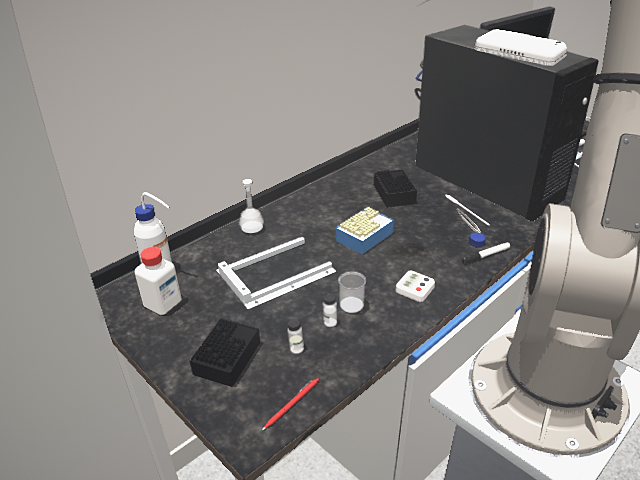

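The blue box is at about (364,266) in the top picture. The black boxes at (182,294) and (441,238) are decoys. The lane mouth opens to the right, at about (315,255). Next I'll check enlarged crops.

```bash
python3 - <<'E'
from h import *
im=cv2.imread('pics/top0.png'); cv2.imwrite('pics/c1.png',cv2.resize(im[200:320,225:395],None,fx=4.7,fy=4.7,interpolation=cv2.INTER_CUBIC))
im=cv2.imread('pics/scene0.png'); cv2.imwrite('pics/c2.png',cv2.resize(im[195:315,210:410],None,fx=4,fy=4,interpolation=cv2.INTER_CUBIC))
for P in[(.227,-.635,.231),(.55,-.1,0)]: print(px('top',P),px('scene',P))
E
```

```text
(np.float64(606.0879942519641), np.float64(403.0788709463836)) (np.float64(606.3090503078458), np.float64(127.7444163887335))
(np.float64(356.9159302291489), np.float64(270.2860572773002)) (np.float64(362.23604221634366), np.float64(240.3729352799909))
```

View pics/c1.png

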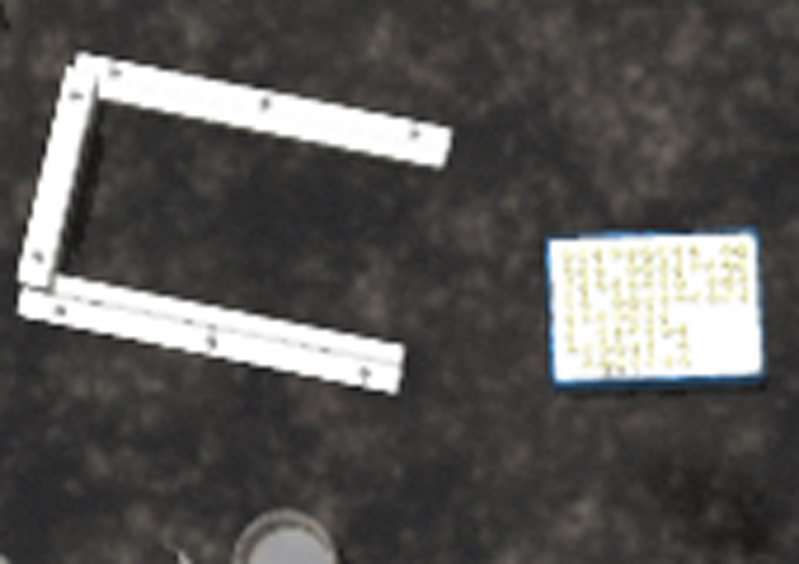

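View pics/c2.png

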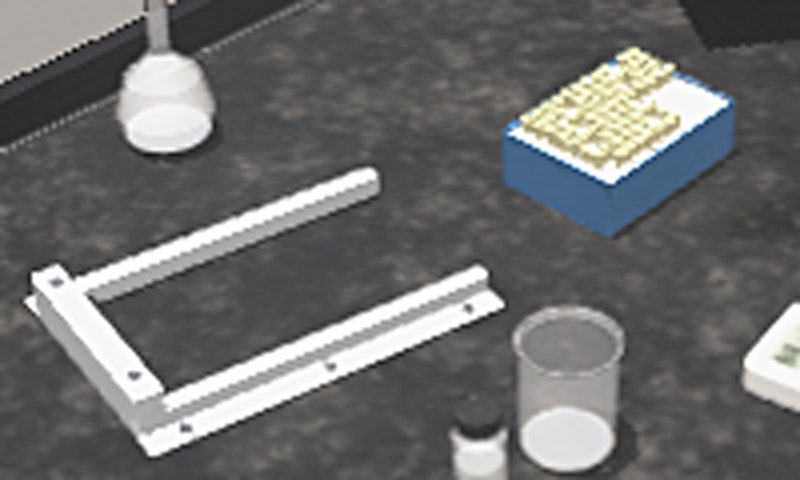

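```bash
cat > fit.py <<'E'
from h import *
from scipy.optimize import least_squares
def fit(obs,p0):
    # obs: (cam,u,v,local xyz)
    def pt(p,l): c,s=np.cos(p[2]),np.sin(p[2]); return np.array([p[0]+c*l[0]-s*l[1],p[1]+s*l[0]+c*l[1],l[2]])
    f=lambda p:np.ravel([np.subtract(px(c,pt(p,l)),(u,v)) for c,u,v,l in obs])
    r=least_squares(f,p0,loss='soft_l1'); return r.x,f(r.x).reshape(-1,2)
T=lambda u,v:(225+u/4.7-.4,200+v/4.7-.4)
S=lambda u,v:(210+u/4-.4,195+v/4-.4)
E
python3 - <<'E'
from fit import *
d=np.load('pics/top0.npy')
for c in[(600,250),(650,300),(720,350),(745,340)]:
    u,v=T(*c); print(w('top',u,v,d=float(d[round(v),round(u)])))
L=[('top',*T(403,345),(0,.054,.015)),('top',*T(397,395),(0,.079,.003)),('top',*T(443,168),(0,-.054,0)),('top',*T(452,130),(0,-.079,.003)),
('top',*T(18,315),(.224,.079,.003)),('top',*T(53,290),(.2,.054,.03)),
('scene',*S(487,270),(0,.054,.015)),('scene',*S(505,303),(0,.079,.003)),('scene',*S(379,193),(0,-.054,0)),('scene',*S(378,175),(0,-.054,.015)),('scene',*S(153,455),(.224,.079,.003))]
for sub in(L,L[:6],L[6:]):
    p,r=fit(sub,(.6,0,1.4)); print('lane',p.round(4)); print(r.round(1).tolist())
E
```

```text
[ 0.58984919 -0.08432266  0.04510225]
[ 0.56098883 -0.11235556  0.04908257]
[ 0.53527792 -0.15304211  0.03550166]
[ 0.54057144 -0.16669322  0.0398597 ]
lane [0.5891 0.0157 1.3898]
[[0.4, 0.8], [-0.2, -0.2], [-0.3, 1.1], [-0.5, 0.3], [-0.4, 0.7], [1.6, -2.8], [-1.8, -1.6], [0.0, -0.1], [0.0, 0.1], [0.1, -0.4], [0.1, 0.1]]
lane [0.5901 0.0157 1.3933]
[[0.4, 0.4], [-0.1, -0.6], [-0.4, 0.8], [-0.6, -0.1], [-0.4, 0.7], [1.6, -2.9]]
lane [0.5878 0.0161 1.3863]
[[-1.6, -1.3], [0.2, 0.2], [0.3, 0.4], [0.4, -0.2], [0.0, 0.3]]
```

```bash
cat >> fit.py <<'E'
def lane(p,L=(.589,.0157,1.389)):
    c,s=np.cos(L[2]),np.sin(L[2]); d=np.subtract(p[:2],L[:2]); return np.array([c*d[0]+s*d[1],-s*d[0]+c*d[1],p[2]-L[2]])
E
python3 - <<'E'
from fit import *
A,B=.06,.0425
for h in(.036,.04,.044,.05):
    O=[('scene',*S(505,125),(A,B*0-B+2*B,h)),]
    # scene: leading-left? lead(+y world)=left; near robot = +b
    O=[('top',*T(547,238),(A,-B,h)),('top',*T(755,230),(-A,-B,h)),('top',*T(553,389),(A,B,0)),('top',*T(764,385),(-A,B,0)),
    ('scene',*S(612,236),(A,B,0)),('scene',*S(505,187),(A,-B,0)),('scene',*S(735,147),(-A,B,0)),('scene',*S(612,185),(A,B,h)),('scene',*S(505,127),(A,-B,h)),('scene',*S(735,100),(-A,B,h))]
    for sub in(O,O[:4],O[4:]):
        p,r=fit(sub,(.56,-.1,1.57)); print(h,p.round(4),lane(p).round(4),(r**2).sum().round(1))
    print(r.round(1).tolist())
E
```

```text
0.036 [ 0.5595 -0.1182  1.6335] [-0.1371  0.0048  0.2445] 7.8
0.036 [ 0.5597 -0.1175  1.6317] [-0.1363  0.0047  0.2427] 2.1
0.036 [ 0.5596 -0.1191  1.6299] [-0.1378  0.0045  0.2409] 5.2
[[0.0, -0.1], [-0.4, -1.7], [-0.2, 0.2], [0.4, 0.2], [-0.4, 1.1], [0.7, -0.2]]
0.04 [ 0.5585 -0.1173  1.6358] [-0.1363  0.0059  0.2468] 8.4
0.04 [ 0.5593 -0.1174  1.6343] [-0.1362  0.0052  0.2453] 2.9
0.04 [ 0.5576 -0.1167  1.6326] [-0.1359  0.0069  0.2436] 4.6
[[0.0, 0.7], [-0.5, -0.9], [-0.2, 0.9], [0.5, -0.4], [-0.5, 0.5], [0.7, -0.9]]
0.044 [ 0.5579 -0.1165  1.6403] [-0.1357  0.0067  0.2513] 18.0Traceback (most recent call last):
  File "<stdin>", line 9, in <module>
  File "fit.py", line 7, in fit
    r=least_squares(f,p0,loss='soft_l1'); return r.x,f(r.x).reshape(-1,2)
    return func(*args, **kwargs)
    result = trf(vector_fun.fun, vector_fun.jac, x0, f0, J0, lb, ub, ftol, xtol,
                 gtol, max_nfev, x_scale, loss_function, tr_solver,
                 tr_options.copy(), verbose, callback=callback_wrapped)
    return trf_no_bounds(
        fun, jac, x0, f0, J0, ftol, xtol, gtol, max_
[... 792 characters left out ...]
evals]
                                    ^^^^^^^
    f = np.atleast_1d(self.fun(x, *self.args, **self.kwargs))
                      ~~~~~~~~^^^^^^^^^^^^^^^^^^^^^^^^^^^^^^
    return np.atleast_1d(self.fun(x))
                         ~~~~~~~~^^^
    return self.f(x, *self.args, **self.kwargs)
           ~~~~~~^^^^^^^^^^^^^^^^^^^^^^^^^^^^^^
  File "fit.py", line 6, in <lambda>
    f=lambda p:np.ravel([np.subtract(px(c,pt(p,l)),(u,v)) for c,u,v,l in obs])
                                     ~~^^^^^^^^^^^
  File "h.py", line 13, in px
    p=cams.camera_params(n); c=p['camera_from_world']@np.r_[P,1]; a,b=c[:2]/c[2]; s=1+p['k1']*(a*a+b*b)
ValueError: time passes only in moves, steps and waits
```

```bash
sed -i 's/^def grab/P_={n:cams.camera_params(n) for n in("scene","top")}\ndef grab/; s/p=cams.camera_params(n);/p=P_[n];/' h.py; cat >> fit.py <<'E'
from scipy.spatial.transform import Rotation as R
def unlane(a,b,L=(.589,.0157,1.389)):
    c,s=np.cos(L[2]),np.sin(L[2]); return np.array([L[0]+c*a-s*b,L[1]+s*a+c*b])
def plan(a,b,th,z):
    """shift/turn in tool axes to put TCP at lane (a,b), heading th, height z"""
    s=env.get_state(); q=R.from_quat(np.roll(s['tcp_rot'],-1)); M=q.as_matrix()
    yaw=1.389+th
    best=None
    for k in(1,-1):
        X=np.array([0,0,-1.]); Y=k*np.array([-np.sin(yaw),np.cos(yaw),0]); G=np.c_[X,Y,np.cross(X,Y)]
        dr=R.from_matrix(M.T@G).as_rotvec()
        if best is None or np.linalg.norm(dr)<np.linalg.norm(best): best=dr
    off=M.T@(np.r_[unlane(a,b),z]-s['tool_pos'])*1000
    print('off',off.round(1),'dr',best.round(3),'lane now',lane(np.r_[s['tool_pos'][:2],0])[:2].round(4),'z',s['tool_pos'][2].round(4),'F',s['ft_force'].round(2),'clk',s['clock'])
    print('tool axes\n',M.round(3))
E
python3 - <<'E'
from fit import *
d=np.load('pics/top0.npy')
for u,v in[(496,372),(496,222),(505,300),(560,360),(552,370),(549,186),(600,365),(560,340),(590,300),(630,365),(287,320),(225,323),(262,322)]:
    print(u,v,w('top',u,v,d=float(d[v,u])).round(3))
plan(-.24,-.005,-.08,.14); print(unlane(-.24,-.005))
print('lane of beaker',lane(np.r_[w('top',287,320,z=.07)[:2],0]))
E
```

```text
496 372 [ 0.287 -0.468 -0.008]
496 222 [ 0.687 -0.476  0.016]
505 300 [ 0.464 -0.461  0.115]
560 360 [ 0.316 -0.476  0.394]
552 370 [ 0.296 -0.458  0.397]
549 186 [ 0.676 -0.476  0.389]
600 365 [ 0.308 -0.554  0.392]
560 340 [ 0.354 -0.473  0.408]
590 300 [ 0.432 -0.527  0.431]
630 365 [ 0.309 -0.61   0.397]
287 320 [0.412 0.087 0.005]
225 323 [0.398 0.243 0.058]
262 322 [0.402 0.148 0.062]
off [  91.  -280.7 -443.7] dr [-0.965 -0.     0.001] lane now [-0.7055  0.238 ] z 0.2307 F [-0.7   0.04 -0.34] clk 0.1
tool axes
 [[-0.     0.337 -0.941]
 [ 0.001 -0.941 -0.337]
 [-1.    -0.001  0.   ]]
[ 0.55052642 -0.22124891]
lane of beaker [ 0.03386175  0.19102406 -1.389     ]
```

```bash
python3 -m crank '[{"offset":[0,-40,-18],"dr":[0,0,0]},{"offset":[0,-80,-36],"dr":[0,0,0]},{"offset":[0,-120,-54],"dr":[0,0,0]},{"offset":[0,-160,-72],"dr":[0,0,0]},{"offset":[0,-200,-90],"dr":[-0.05,0,0]},{"offset":[0,-238,-106],"dr":[-0.15,0,0]},{"offset":[0,-238,-106],"dr":[-0.25,0,0]}]' 70; python3 -c "
from fit import *
plan(-.24,-.005,-.08,.14); print(env.get_state()['tool_pos'],env.get_state()['width'])"
```

```text
clock: 0.8
tool_pos: [0.2472, -0.3713, 0.2313]
tcp_rot: [-0.209, -0.675, -0.21, 0.675]
ft_force: [-0.2, -1.0, -0.7]
width: 0.0597
off [  91.3   47.9 -335. ] dr [-0.708 -0.001  0.001] lane now [-0.4425  0.2662] z 0.2313 F [-0.17 -0.97 -0.67] clk 0.8
tool axes
 [[-0.     0.566 -0.825]
 [ 0.001 -0.825 -0.566]
 [-1.    -0.001 -0.   ]]
[ 0.24724194 -0.37134101  0.23125605] 0.05967457266453555
```

```bash
python3 -m crank '[{"offset":[0,6,-42],"dr":[-0.1,0,0]},{"offset":[10,12,-84],"dr":[-0.2,0,0]},{"offset":[25,18,-126],"dr":[-0.3,0,0]},{"offset":[40,24,-168],"dr":[-0.4,0,0]},{"offset":[55,30,-210],"dr":[-0.5,0,0]},{"offset":[70,36,-252],"dr":[-0.6,0,0]},{"offset":[85,42,-294],"dr":[-0.7,0,0]},{"offset":[91,48,-335],"dr":[-0.708,0,0]}]'; python3 -c "
from fit import *
plan(-.24,-.005,-.08,.028)"
```

```text
clock: 1.6
tool_pos: [0.5523, -0.2268, 0.1385]
tcp_rot: [-0.429, -0.561, -0.43, 0.562]
ft_force: [0.6, -1.7, -0.2]
width: 0.0599
off [110.5  -2.9  -4.9] dr [-0.003 -0.     0.002] lane now [-0.2452 -0.0077] z 0.1385 F [ 0.58 -1.65 -0.21] clk 1.6
tool axes
 [[-0.002  0.965 -0.262]
 [ 0.001 -0.262 -0.965]
 [-1.    -0.002 -0.   ]]
```

```bash
python3 -m crank '[{"offset":[0,0,0],"dr":[0,0,0]},{"offset":[25,0,0],"dr":[0,0,0]},{"offset":[50,0,0],"dr":[0,0,0]},{"offset":[75,0,0],"dr":[0,0,0]},{"offset":[95,0,0],"dr":[0,0,0]},{"offset":[105,0,0],"dr":[0,0,0]},{"offset":[110,0,0],"dr":[0,0,0]},{"offset":[110,0,0],"dr":[0,0,0]}]'; python3 -c "
from fit import *
plan(-.24,-.005,-.08,.028)
im,d=grab('scene','s1'); cv2.imwrite('pics/s1c.png',cv2.resize(cv2.imread('pics/s1.png')[130:330,200:460],None,fx=3,fy=3,interpolation=cv2.INTER_CUBIC)); grab('top','t1')"
```

```text
clock: 2.4
tool_pos: [0.5515, -0.2281, 0.0303]
tcp_rot: [-0.428, -0.563, -0.429, 0.563]
ft_force: [0.5, -0.0, 0.2]
width: 0.0598
off [ 2.3 -2.8 -6.3] dr [-0.007 -0.     0.   ] lane now [-0.2465 -0.0072] z 0.0303 F [ 0.47 -0.02  0.21] clk 2.4
tool axes
 [[-0.     0.964 -0.266]
 [ 0.    -0.266 -0.964]
 [-1.    -0.    -0.   ]]
```

View pics/s1c.png

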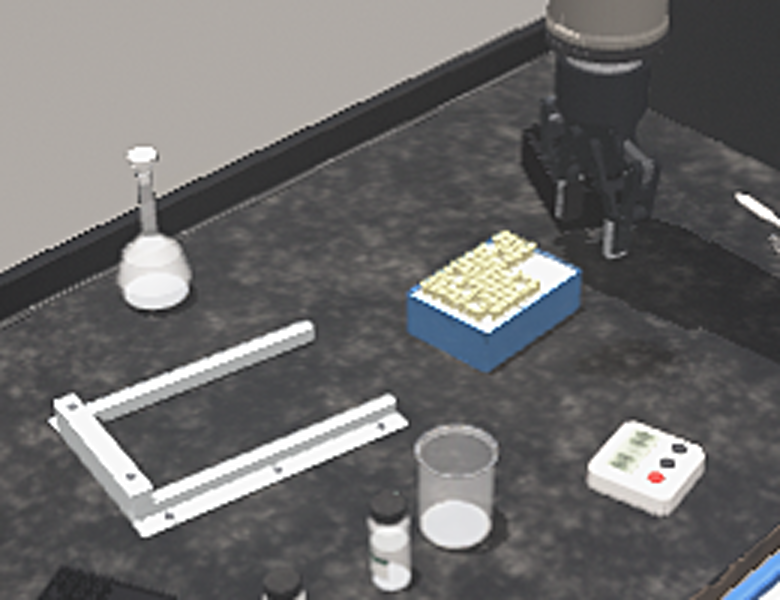

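```bash
python3 -m crank '[{"offset":[2,-2,-10],"dr":[0,0,0]},{"offset":[2,-2,-20],"dr":[0,0,0]},{"offset":[2,-2,-26],"dr":[0,0,0]},{"offset":[2,-2,-31],"dr":[0,0,0]},{"offset":[2,-2,-36],"dr":[0,0,0]},{"offset":[2,-2,-41],"dr":[0,0,0]},{"offset":[2,-2,-46],"dr":[0,0,0]},{"offset":[2,-2,-51],"dr":[0,0,0]}]'; python3 -m crank '[{"offset":[0,0,-4],"dr":[0,0,0]},{"offset":[0,0,-8],"dr":[0,0,0]},{"offset":[0,0,-8],"dr":[0,0,0]},{"offset":[0,0,-8],"dr":[0,0,0]}]';  python3 -c "
from fit import *
plan(-.18,-.005,-.08,.028)
grab('scene','s2'); grab('top','t2')
a=cv2.resize(cv2.imread('pics/t2.png')[220:310,290:430],None,fx=5,fy=5,interpolation=cv2.INTER_CUBIC); cv2.imwrite('pics/t2c.png',a)
b=cv2.resize(cv2.imread('pics/s2.png')[185:285,310:450],None,fx=5,fy=5,interpolation=cv2.INTER_CUBIC); cv2.imwrite('pics/s2c.png',b)"
```

```text
clock: 3.3
tool_pos: [0.5633, -0.1782, 0.0284]
tcp_rot: [-0.428, -0.563, -0.428, 0.563]
ft_force: [-1.1, -3.1, 2.7]
width: 0.0598
clock: 3.7
tool_pos: [0.5655, -0.1702, 0.0283]
tcp_rot: [0.428, 0.563, 0.429, -0.562]
ft_force: [-0.4, 0.1, 0.6]
width: 0.0597
off [ 0.3 -6.1 -6.6] dr [-0.007 -0.    -0.   ] lane now [-0.1871 -0.0105] z 0.0283 F [-0.43  0.13  0.59] clk 3.7
tool axes
 [[ 0.     0.964 -0.265]
 [ 0.    -0.265 -0.964]
 [-1.     0.    -0.   ]]
```

View pics/s2c.png

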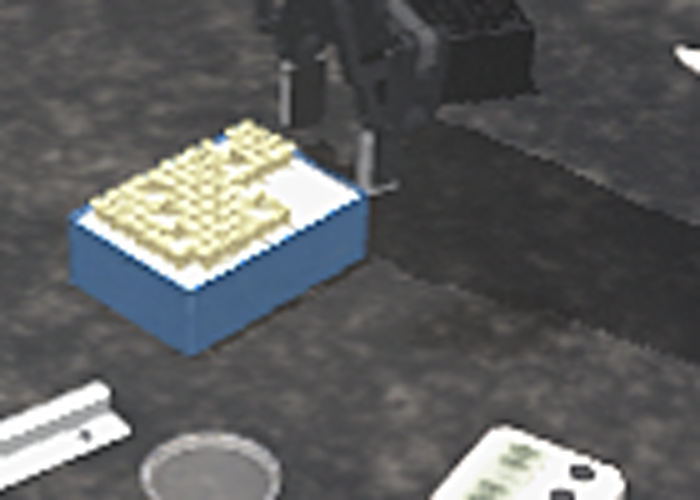

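```bash
cat > box.py <<'E'
from fit import *
def box(fn,h=None,p0=(.56,-.1,1.5),bottom=True):
    im=cv2.imread(f'pics/{fn}.png').astype(int); d=im[:,:,0]-im[:,:,2]
    m=((d>35)&(im[:,:,0]>70)).astype(np.uint8)
    n,l,st,c=cv2.connectedComponentsWithStats(m[150:330,200:450]); k=1+np.argmax(st[1:,4]); m[:]=0; m[150:330,200:450]=(l==k)
    us=np.where(m.any(0))[0]; lo=np.array([np.where(m[:,u])[0].max() for u in us]); hi=[]
    for u,v in zip(us,lo):
        while m[v-1,u]: v-=1
        hi.append(v)
    hi=np.array(hi); A,B=.06,.0425; i=slice(3,-3)
    def f(q):
        x,y,t=q[:3]; H=q[3] if h is None else h; c,s=np.cos(t),np.sin(t)
        o=[]
        for z,e,on in((0,lo+.5,bottom),(H,hi-.5,True)):
            P=np.array([px('scene',(x+c*a-s*b,y+s*a+c*b,z)) for a,b in((A,-B),(A,B),(-A,B))])
            if on: o.append(np.interp(us,P[:,0],P[:,1])[i]-e[i])
            if z: o.append(5*np.array([P[0,0]-us[0]+.5,P[2,0]-us[-1]-.5]))
        return np.concatenate(o)
    r=least_squares(f,list(p0)+([.038] if h is None else []),loss='soft_l1')
    print(fn,'box',r.x.round(4),'lane x,y,th',lane(r.x[:3]).round(4),'med|res|',np.median(abs(r.fun)).round(2)); return r.x
E
python3 -c "
from box import *
for f in('scene0','s1','s2'): box(f); box(f,.037); box(f,.037,bottom=False)"
```

```text
scene0 box [ 0.5592 -0.1163  1.6228  0.0398] lane x,y,th [-0.1353  0.0054  0.2338] med|res| 0.26
scene0 box [ 0.5604 -0.1179  1.6231] lane x,y,th [-0.1366  0.0039  0.2341] med|res| 0.55
scene0 box [ 0.5618 -0.1195  1.6253] lane x,y,th [-0.1379  0.0023  0.2363] med|res| 0.25
s1 box [ 0.5592 -0.1163  1.6228  0.0398] lane x,y,th [-0.1353  0.0054  0.2338] med|res| 0.26
s1 box [ 0.5604 -0.1179  1.6231] lane x,y,th [-0.1366  0.0039  0.2341] med|res| 0.55
s1 box [ 0.5618 -0.1195  1.6253] lane x,y,th [-0.1379  0.0023  0.2363] med|res| 0.25
s2 box [ 0.572  -0.0912  1.5343  0.0394] lane x,y,th [-0.1082 -0.0026  0.1453] med|res| 0.24
s2 box [ 0.573  -0.0924  1.5331] lane x,y,th [-0.1092 -0.0038  0.1441] med|res| 0.42
s2 box [ 0.5741 -0.0938  1.5334] lane x,y,th [-0.1104 -0.0052  0.1444] med|res| 0.26
```

View pics/t2c.png

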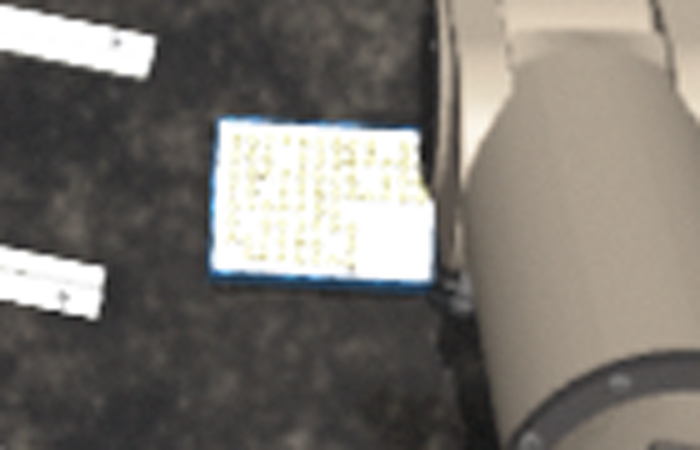

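```bash
python3 -m crank '[{"offset":[0,-1,0],"dr":[0.05,0,0]},{"offset":[0,-3,-1],"dr":[0.1,0,0]},{"offset":[0,-5,-3],"dr":[0.15,0,0]},{"offset":[0,-7,-6],"dr":[0.15,0,0]},{"offset":[0,-8,-9],"dr":[0.15,0,0]},{"offset":[0,-8,-9],"dr":[0.15,0,0]},{"offset":[0,-8,-9],"dr":[0.15,0,0]}]';  python3 -c "
from box import *
plan(-.18,-.005,-.08,.028)
grab('scene','s3'); box('s3',.0396);grab('top','t3')"
```

```text
clock: 4.5
tool_pos: [0.5602, -0.1596, 0.0283]
tcp_rot: [0.385, 0.593, 0.385, -0.593]
ft_force: [0.7, 0.1, 0.1]
width: 0.0598
off [0.3 2.2 2. ] dr [-0.156 -0.    -0.   ] lane now [-0.1776 -0.0033] z 0.0283 F [0.72 0.07 0.05] clk 4.5
tool axes
 [[ 0.     0.914 -0.406]
 [ 0.    -0.406 -0.914]
 [-1.    -0.    -0.   ]]
s3 box [ 0.5758 -0.0802  1.4248] lane x,y,th [-0.0967 -0.0043  0.0358] med|res| 0.27
```

```bash
python3 -m crank '[{"offset":[0,0,4],"dr":[-0.05,0,0]},{"offset":[0,3,4],"dr":[-0.15,0,0]},{"offset":[0,3,4],"dr":[-0.27,0,0]},{"offset":[0,3,4],"dr":[-0.27,0,0]},{"offset":[0,3,4],"dr":[-0.27,0,0]}]';  python3 -c "
from box import *
plan(-.168,-.0065,.036,.028)"
```

```text
clock: 5.1
tool_pos: [0.5611, -0.1649, 0.0283]
tcp_rot: [0.46, 0.537, 0.46, -0.537]
ft_force: [-0.6, -0.5, -0.2]
width: 0.0597
off [  0.3   1.7 -14.6] dr [-0.007 -0.     0.   ] lane now [-0.1826 -0.0052] z 0.0283 F [-0.64 -0.54 -0.16] clk 5.1
tool axes
 [[-0.     0.988 -0.152]
 [ 0.    -0.152 -0.988]
 [-1.    -0.    -0.   ]]
```

```bash
python3 -m crank '[{"offset":[0,1,-6],"dr":[-0.007,0,0]},{"offset":[0,1,-11],"dr":[-0.007,0,0]},{"offset":[0,1,-15],"dr":[-0.007,0,0]},{"offset":[0,1,-19],"dr":[-0.007,0,0]},{"offset":[0,1,-23],"dr":[-0.007,0,0]},{"offset":[0,1,-27],"dr":[-0.007,0,0]},{"offset":[0,1,-31],"dr":[-0.007,0,0]},{"offset":[0,1,-35],"dr":[-0.007,0,0]}]';  python3 -c "
from box import *
plan(-.13,-.0065,.036,.028)
grab('scene','s4'); box('s4',.0396,(.58,-.06,1.4));box('s4',.0396,(.58,-.06,1.4),bottom=False)"
```

```text
clock: 5.9
tool_pos: [0.5674, -0.13, 0.0284]
tcp_rot: [0.463, 0.534, 0.463, -0.534]
ft_force: [-0.4, -1.7, 2.4]
width: 0.0599
off [  0.4   2.1 -17.1] dr [ 0.004  0.    -0.   ] lane now [-0.1472 -0.0051] z 0.0284 F [-0.42 -1.65  2.38] clk 5.9
tool axes
 [[ 0.     0.99  -0.142]
 [-0.    -0.142 -0.99 ]
 [-1.     0.     0.   ]]
s4 box [ 0.5784 -0.0602  1.4316] lane x,y,th [-0.0766 -0.0033  0.0426] med|res| 0.25
s4 box [ 0.5782 -0.06    1.4362] lane x,y,th [-0.0764 -0.003   0.0472] med|res| 0.26
```

```bash
python3 -m crank '[{"offset":[0,0,-5],"dr":[0,0,0]},{"offset":[0,0,-10],"dr":[0,0,0]},{"offset":[0,0,-15],"dr":[0.005,0,0]},{"offset":[0,0,-20],"dr":[0.01,0,0]},{"offset":[0,0,-25],"dr":[0.015,0,0]},{"offset":[0,0,-30],"dr":[0.02,0,0]},{"offset":[0,0,-35],"dr":[0.02,0,0]},{"offset":[0,0,-40],"dr":[0.02,0,0]}]';  python3 -c "
from box import *
plan(-.13,-.0065,.036,.028)
grab('scene','s5'); box('s5',.0396,(.58,-.03,1.4));box('s5',.0396,(.58,-.03,1.4),bottom=False)"
```

```text
clock: 6.75
tool_pos: [0.5731, -0.0903, 0.0284]
tcp_rot: [0.458, 0.539, 0.458, -0.539]
ft_force: [-0.2, -2.8, 2.5]
width: 0.0594
off [ 0.4  2.5 23. ] dr [-0.016  0.    -0.   ] lane now [-0.1071 -0.0035] z 0.0284 F [-0.16 -2.77  2.48] clk 6.75
tool axes
 [[ 0.     0.987 -0.161]
 [-0.    -0.161 -0.987]
 [-1.     0.     0.   ]]
s5 box [ 0.5859 -0.0208  1.4041] lane x,y,th [-0.0365 -0.0036  0.0151] med|res| 0.28
s5 box [ 0.5854 -0.0205  1.4128] lane x,y,th [-0.0362 -0.003   0.0238] med|res| 0.28
```

```bash
python3 -m crank '[{"offset":[0,0,-6],"dr":[0,0,0]},{"offset":[0,0,-12],"dr":[0,0,0]},{"offset":[0,0,-18],"dr":[0,0,0]},{"offset":[0,0,-24],"dr":[0,0,0]},{"offset":[0,0,-30],"dr":[0,0,0]},{"offset":[0,0,-36],"dr":[0,0,0]},{"offset":[0,0,-42],"dr":[0,0,0]},{"offset":[0,0,-48],"dr":[0,0,0]}]';  python3 -c "
from box import *
plan(-.06,0,0,.028)
grab('scene','s6'); box('s6',.0396,(.58,.02,1.4),bottom=False)"
```

```text
clock: 7.6
tool_pos: [0.5808, -0.0428, 0.0284]
tcp_rot: [0.458, 0.539, 0.458, -0.539]
ft_force: [-0.2, -3.9, 3.5]
width: 0.0598
off [ 0.4 -2.5  1. ] dr [ 0.02 -0.   -0.  ] lane now [-0.059  -0.0025] z 0.0284 F [-0.16 -3.93  3.45] clk 7.6
tool axes
 [[ 0.     0.987 -0.161]
 [ 0.    -0.161 -0.987]
 [-1.     0.    -0.   ]]
s6 box [0.5932 0.027  1.41  ] lane x,y,th [ 0.0119 -0.0021  0.021 ] med|res| 0.24
```

```bash
python3 -m crank '[{"offset":[0,0,-6],"dr":[0,0,0]},{"offset":[0,0,-12],"dr":[0,0,0]},{"offset":[0,0,-18],"dr":[0,0,0]},{"offset":[0,0,-24],"dr":[0,0,0]},{"offset":[0,0,-30],"dr":[0,0,0]},{"offset":[0,0,-36],"dr":[0,0,0]},{"offset":[0,0,-42],"dr":[0.005,0,0]},{"offset":[0,0,-48],"dr":[0.01,0,0]}]';  python3 -c "
from box import *
plan(-.0,0,0,.028)
grab('scene','s7'); box('s7',.0396,(.59,.07,1.4),bottom=False);grab('top','t7')
cv2.imwrite('pics/t7c.png',cv2.resize(cv2.imread('pics/t7.png')[195:320,220:380],None,fx=4.7,fy=4.7,interpolation=cv2.INTER_CUBIC))"
```

```text
clock: 8.45
tool_pos: [0.5885, 0.0046, 0.0283]
tcp_rot: [-0.455, -0.541, -0.455, 0.541]
ft_force: [-0.1, -3.1, 3.2]
width: 0.0594
off [  0.3  -1.4 -11. ] dr [ 0.009 -0.     0.   ] lane now [-0.011  -0.0015] z 0.0283 F [-0.1  -3.07  3.21] clk 8.45
tool axes
 [[-0.     0.985 -0.172]
 [ 0.    -0.172 -0.985]
 [-1.    -0.    -0.   ]]
s7 box [0.6016 0.0741 1.4114] lane x,y,th [ 0.0597 -0.0018  0.0224] med|res| 0.28
```

View pics/t7c.png

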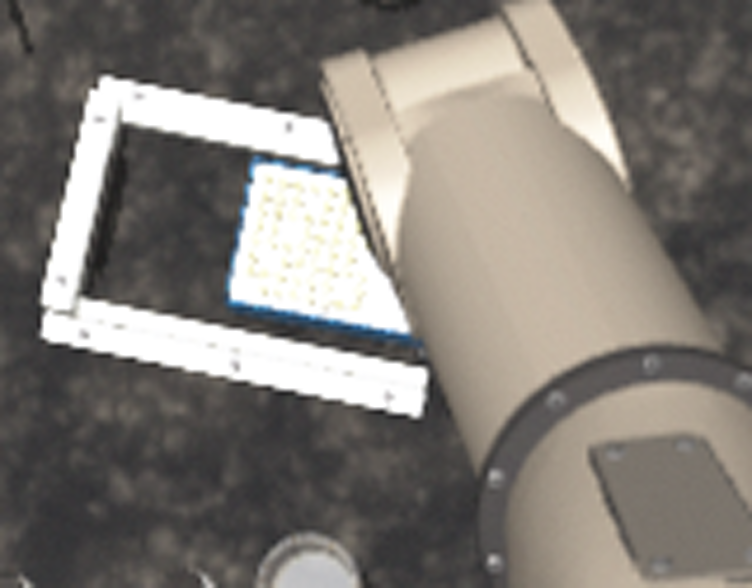

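```bash
python3 -m crank '[{"offset":[0,0,-6],"dr":[0,0,0]},{"offset":[0,0,-12],"dr":[0,0,0]},{"offset":[0,0,-18],"dr":[0.005,0,0]},{"offset":[0,0,-24],"dr":[0.005,0,0]},{"offset":[0,0,-30],"dr":[0.01,0,0]},{"offset":[0,0,-36],"dr":[0.01,0,0]},{"offset":[0,0,-42],"dr":[0.01,0,0]},{"offset":[0,0,-48],"dr":[0.01,0,0]}]';  python3 -c "
from box import *
plan(.069,0,0,.028)
grab('scene','s8'); box('s8',.0396,(.6,.11,1.4),bottom=False)"
```

```text
clock: 9.35
tool_pos: [0.5968, 0.052, 0.0283]
tcp_rot: [0.452, 0.543, 0.453, -0.543]
ft_force: [-0.7, -1.7, 0.1]
width: 0.0597
off [  0.3  -1.1 -31.9] dr [-0. -0.  0.] lane now [ 0.0371 -0.0011] z 0.0283 F [-0.74 -1.72  0.08] clk 9.35
tool axes
 [[-0.     0.984 -0.181]
 [ 0.    -0.181 -0.984]
 [-1.    -0.    -0.   ]]
s8 box [0.6104 0.1207 1.3917] lane x,y,th [ 0.1071 -0.0021  0.0027] med|res| 0.27
```

Square and centred, with 33 mm left to go. I'll push slowly and watch the force.

```bash
python3 -m crank '[{"offset":[0,0,-4],"dr":[0,0,0]},{"offset":[0,0,-8],"dr":[0,0,0]},{"offset":[0,0,-12],"dr":[0,0,0]},{"offset":[0,0,-16],"dr":[0,0,0]},{"offset":[0,0,-20],"dr":[0,0,0]},{"offset":[0,0,-24],"dr":[0,0,0]},{"offset":[0,0,-27],"dr":[0,0,0]},{"offset":[0,0,-29],"dr":[0,0,0]}]'; python3 -m crank '[{"offset":[0,0,-1],"dr":[0,0,0]},{"offset":[0,0,-2],"dr":[0,0,0]}]';  python3 -c "
from box import *
plan(.069,0,0,.028)
grab('scene','s9'); box('s9',.0396,(.61,.15,1.4),bottom=False)"
```

```text
clock: 10.2
tool_pos: [0.602, 0.0803, 0.0284]
tcp_rot: [0.453, 0.543, 0.453, -0.543]
ft_force: [-1.4, -3.3, 3.7]
width: 0.0599
clock: 10.4
tool_pos: [0.6023, 0.0817, 0.0284]
tcp_rot: [-0.452, -0.543, -0.452, 0.543]
ft_force: [-1.4, -2.6, 3.7]
width: 0.0601
off [ 0.4 -1.2 -1.6] dr [-0.  0. -0.] lane now [ 0.0674 -0.0012] z 0.0284 F [-1.4  -2.59  3.69] clk 10.4
tool axes
 [[-0.     0.983 -0.181]
 [-0.    -0.181 -0.983]
 [-1.     0.     0.   ]]
s9 box [0.616  0.1507 1.3944] lane x,y,th [ 0.1377 -0.0022  0.0054] med|res| 0.26
```

```bash
for i in 1 2; do python3 -m crank '[{"offset":[0,0,-1],"dr":[0,0,0]},{"offset":[0,0,-1],"dr":[0,0,0]}]' | egrep 'pos|force';  done; python3 -m crank '[{"offset":[0,0,-1],"dr":[0,0,0]},{"offset":[0,0,-1],"dr":[0,0,0]}]'
```

```text
tool_pos: [0.6026, 0.083, 0.0284]
ft_force: [-0.1, -1.7, 3.1]
tool_pos: [0.6026, 0.0832, 0.0284]
ft_force: [-2.2, -5.5, 4.5]
clock: 11.05
tool_pos: [0.6026, 0.0833, 0.0283]
tcp_rot: [-0.453, -0.543, -0.452, 0.544]
ft_force: [-3.6, -10.1, 7.4]
width: 0.0598
```

```bash
python3 -m crank '[{"offset":[0,0,-1],"dr":[0,0,0]},{"offset":[0,0,-1],"dr":[0,0,0]},{"offset":[0,0,-1],"dr":[0,0,0]}]'; python3 -c "
from box import *
plan(.07,0,0,.028)
grab('scene','s10'); box('s10',.0396,(.61,.15,1.4),bottom=False)
cv2.imwrite('pics/s10c.png',cv2.resize(cv2.imread('pics/s10.png')[190:325,205:385],None,fx=4.4,fy=4.4,interpolation=cv2.INTER_CUBIC))"
```

```text
clock: 11.35
tool_pos: [0.6025, 0.0833, 0.0283]
tcp_rot: [-0.452, -0.543, -0.452, 0.545]
ft_force: [-4.2, -14.4, 9.9]
width: 0.0598
off [ 0.3 -1.1 -1.1] dr [-0.002  0.003  0.001] lane now [ 0.0689 -0.0011] z 0.0283 F [ -4.22 -14.41   9.94] clk 11.35
tool axes
 [[-0.001  0.983 -0.183]
 [-0.003 -0.183 -0.983]
 [-1.    -0.001  0.003]]
s10 box [0.6161 0.152  1.3887] lane x,y,th [ 0.139  -0.0021 -0.0003] med|res| 0.26
```

View pics/s10c.png

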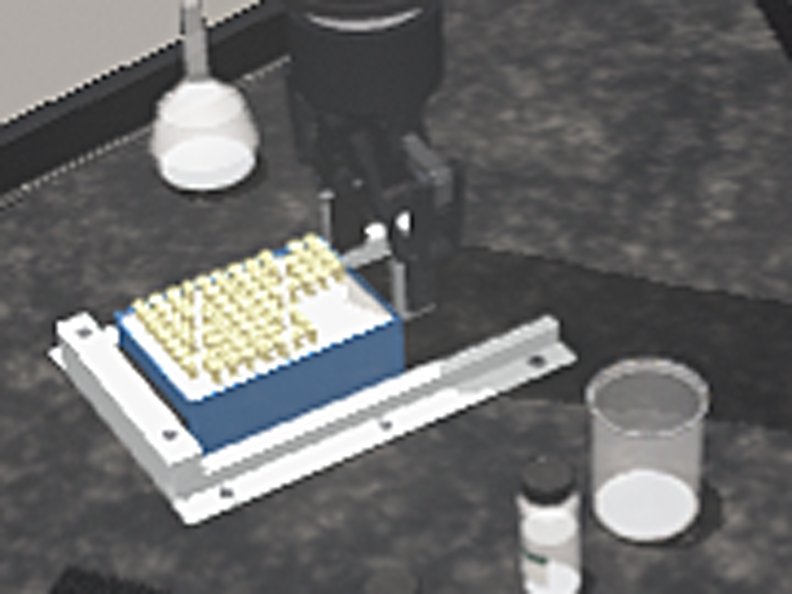

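The box is against the stop and square: estimated mid is (139, -2) mm with heading about 0. Next I back straight off, then lift.

```bash
python3 -m crank '[{"offset":[0,0,2],"dr":[0,0,0]},{"offset":[0,0,6],"dr":[0,0,0]},{"offset":[0,0,15],"dr":[0,0,0]},{"offset":[0,0,30],"dr":[0,0,0]},{"offset":[-20,0,40],"dr":[0,0,0]},{"offset":[-60,0,50],"dr":[0,0,0]},{"offset":[-100,0,90],"dr":[0,0,0]},{"offset":[-120,0,130],"dr":[0,0,0]}]'; python3 -m crank '[{"offset":[0,0,40],"dr":[0,0,0]},{"offset":[0,0,80],"dr":[0,0,0]},{"offset":[0,0,80],"dr":[0,0,0]},{"offset":[0,0,80],"dr":[0,0,0]},{"offset":[0,0,80],"dr":[0,0,0]}]'; python3 -c "
from box import *
grab('scene','s11'); box('s11',.0396,(.61,.15,1.4),bottom=False)
grab('top','t11')
cv2.imwrite('pics/t11c.png',cv2.resize(cv2.imread('pics/t11.png')[195:320,220:380],None,fx=4.7,fy=4.7,interpolation=cv2.INTER_CUBIC))"
```

```text
clock: 12.2
tool_pos: [0.5799, -0.0417, 0.1502]
tcp_rot: [0.453, 0.544, 0.453, -0.542]
ft_force: [1.0, -0.8, -0.5]
width: 0.0595
clock: 12.7
tool_pos: [0.5651, -0.1193, 0.1477]
tcp_rot: [0.452, 0.543, 0.453, -0.543]
ft_force: [-0.0, 0.4, 0.1]
width: 0.0598
s11 box [0.6162 0.152  1.3895] lane x,y,th [ 0.1389 -0.0021  0.0005] med|res| 0.25
```

View pics/t11c.png

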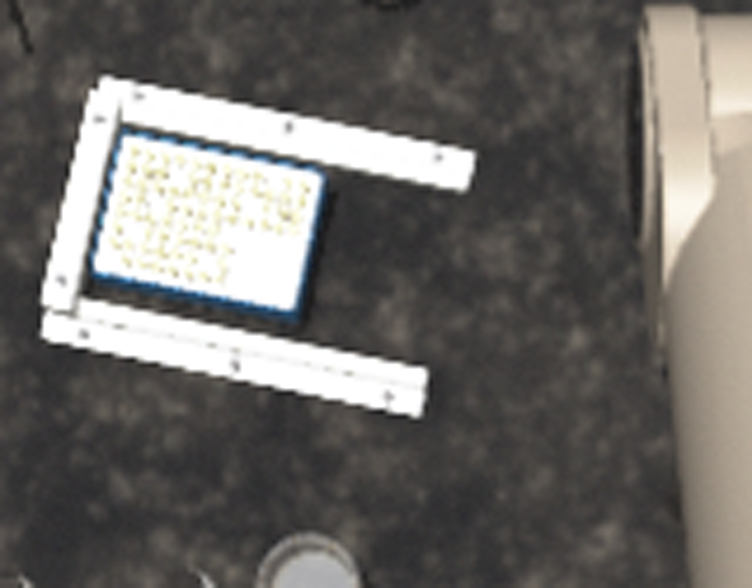

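The top view shows the box square against the stop and clear of both rails, with the gripper withdrawn.

```bash
python3 -c "
from workcell import workorder; print(workorder.close_job())"
```

```text
the job is handed in; nothing more can be done
None
```

The tip box is home against the stop block, and I handed the job in at about 13 s. I pushed it with two part-open fingers on its trailing end. The first pushes turned it about 0.2 rad into line, then I ran it slowly down the lane, backed straight off and lifted clear.

- **Seating:** at the stop the tool stopped advancing and the push force rose to about 15 N horizontally. The last camera fit, after withdrawing, puts the box mid at lane x = 139 mm and y = -2 mm, turned less than 0.001 rad. That is within the roughly 2 mm calibration of the 140 mm target.
- **Rails:** the same fit leaves about 9 mm to the nearer rail, and the top view shows both sides clear. The fingertips stayed about 28 mm above the worktop, over the 15 mm rails.
- **Glassware:** no move went near the vials, beaker or flask. The beaker, and the vial and flask where in view, looked undisturbed. I did not measure their positions again.
- **Did not go as expected:** the first push turned the box less than predicted, so I corrected it with a second angled push before the mouth.

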